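# Shut the hinged clamp frame over the sample carrier

## Robot

A 7-joint arm with a two-finger parallel gripper is mounted at the origin on a cart in front of the work surface, level with it; the furniture and walls round the work are solid. World frame = base frame: x ahead of the robot, y to its left, z up, the work surface at z = 0. Lengths are in m, angles in degrees, forces in N, time in s.
With the tool pointing down it reaches from about 0.425 to 0.875 m from the base axis. Payload 4.7 kg.
Tool frame: the origin (TCP) lies on the mounting face of the last link; the fingertips stand tcp_to_tips ahead of it and the grasp point (between the pads) lies 164 mm ahead of it (tcp_to_tips is the distance from the TCP to the fingertips, in m); z points along the fingers, y is the line along which they close (so a half turn about z gives the same grasp; the last joint's range is limited). The gripper opens to 87 mm and grips with 3 to 60 N. Pads are 19 mm wide; open, the fingers measure 117 mm over their backs; the gripper's body (75 mm by 190 mm) begins 51 mm behind the grasp point.
Start: joints at [-72.645, 18.392, -4.016, 83.108, 1.295, 78.541, -3.26], TCP at [0.185, 0.623, 0.405] pointing down, gripper open.
Joint ranges: [-163.93, 163.93], [-17.29, 119.83], [-79.2, 71.16], [3.27, 140.29], [-89.18, 269.18], [5.43, 117.66], [-154.24, 154.24]. Speed limits (degrees/s): [147.25, 147.25, 180, 180, 180, 180, 180].

## Interface

Orientations are given as [roll, pitch, yaw] about the fixed x, y, z axes, in that order (R = Rz(yaw) Ry(pitch) Rx(roll)).
In Python, from cell import get_obs, read_camera, sign_off, tcp_to_tips gives the robot as it stands.
- The arm moves only by the tool drive_tool, never from a script. Its argument "rows" is one flat list of numbers, 7 for each row, row after row: the shift along the tool's x, y, z in m, then the turn, a rotation vector about the tool's x, y, z in rad, then the gripper command: -1 is shut, 1 is fully open, values between are in proportion. In form: [tx, ty, tz, rx, ry, rz, fingers, tx, ty, tz, rx, ry, rz, fingers, ...]. A call has 1 to 5 rows; each row shifts and turns the commanded pose from where the row before left it, along the tool's axes as they then stand; what a row does not reach is not made up. A row lasts 1/8 s, in which the tool goes at most 62.5 mm and 10.7 degrees, less where a joint would pass 70% of its speed; a pose out of reach is approached as far as the arm can. A call is refused whole if a number of a shift passes 0.0625 or a number of a turn 0.188, either way. A call with a gripper value outside its range is refused whole. The fingers move at their own pace and stop on an object; "grip_force" is the grip in N (left out, the last holds). Time passes only in rows, so rows that do not move let the fingers close. It gives the time, the measured TCP pose, the force, the opening and the grip force at its end, in the units of the state.
- get_obs(): the state, without advancing time (a new reading comes with each control period).
- read_camera(name): name is "side" or "top"; returns a dict with "color" (420x560x3 uint8, blue, green, red), "fov_y" (degrees; the focal length in pixels is half the picture's height over the tangent of half this angle, whatever the lens; pixels are square), "cx", "cy" (the principal point, pixels), "cam_to_world" (4x4, takes a point from camera to world coordinates). Camera axes: x right, y up, looking along -z (the intrinsics and any distortion apply to the point x, -y, -z); pixel columns grow to the right and rows downward; lengths in m; the calibration is good to about 2 mm. A picture is of the moment at which its call begins. There is no depth.
- sign_off(): hands the job in; it is judged then, once.
The state is a dict: "time_s": time; "qpos": joint angles; "joint_velocities": joint speeds; "effort": joint torques, N m; "tool_pos": TCP position; "tool_rot": TCP orientation; "force": force on the tool from outside, world axes, zero at the start; "wrist_torque": the same for the moment, N m; "grip_width": finger opening in m; "grasp_force": force on a finger pad.
Only numpy, scipy, OpenCV 4.12 (cv2) and the standard library are available. Lean on these libraries where they do the work, as an engineer would, in place of code of your own. Each camera call takes 0.05 s, during which the arm holds its last target. There are 200 camera calls.

## Task

Clamp the three-pocket sample carrier in its hinged frame by pushing with the fingertips alone; never lift it. Push the black carrier along its channel until it is fully home against the end stop, then turn the open leaf over its spine until it lies flat over the carrier, and only then push the upright stud of the keeper towards the leaf until the keeper is fully shut over its edge. Leave the vial, the slide box, the tweezers and the brass disc where they are.

Things in the scene. Friction and masses are not known exactly. Their poses are not given: they have to be found in the camera images.
- clamp: Hinged clamp frame, grey and bare metal, fixed. Base plate x -85 to +85, y -132 to +80 mm, top at z = 16 mm. Origin on the table under the middle of the hinge spine; x along the spine, away from the robot, z up. Sample channel on the -y side, open leaf on the +y side with its tongue overhanging the plate. Beside the channel stands a keeper guide (x -62 to -32, y -130 to -102, up to z = 51 mm)
- spine (a point): Middle of the hinge axis, 37.5 mm above the clamp's origin; the axis runs along the clamp's x
- stop (a point): Middle of the foot of the steel end stop's face, on the channel floor: clamp x = +62, y = -47, z = 16 mm. The channel runs from here along the clamp's -x to its open end: two rails, inner faces at clamp y = -14 and -80 mm, tops at z = 32 mm
- leaf (a joint): Angle of the leaf about the spine: 0 = open, flat on the +y side, pi/2 = upright, pi (its stop) = flat over the channel, top face then 40 mm above the table. Flat aluminium frame 5 mm thick, clamp x = -58 to +74 mm, reaching 98 mm from the axis, 140 g. Stiff friction hinge (0.12 N m): it stays at any angle where it is left and must be pushed down all the way. Starts 0.1 to 0.6 rad
- tongue (a point): Middle of the outer edge of the leaf's finger tongue, which is 44 mm wide (clamp x = -7 to +37 mm), 5 mm thick, and reaches 98 to 122 mm from the hinge axis; the point is half way through the thickness and moves with the leaf; clear below it down to the table while open
- lip (a point): Middle of the tip of a steel lip, 4 mm thick (clamp x = -49 to -45 mm), 33 to 61 mm from the axis, 11 mm proud of the leaf face that looks up while open. When the leaf shuts it drops behind the carrier's end; it hits the carrier if that is more than 3 mm short of home
- carrier: Loose black sample carrier with three pockets in a row, 63 x 104 x 18 mm, about 140 g, lying in the channel, its long side (own y) along the channel; origin at the middle of its underside. Starts 18 to 38 mm short of home, towards the open end. Home: its end touches the stop, its origin is then at clamp x = +10, y = -47 mm
- keeper (a joint): Travel of the steel keeper slide in m: 0 = fully open, 0.016 (its stop) = fully shut, its nose 13 mm over the leaf's edge. Slides along the clamp's +y, towards the spine; friction about 1.5 N, stays where it is left. Starts 0 to 0.003
- stud (a point): Middle of the top of the keeper's upright round stud, 12 mm in diameter, 65.5 mm above the table; it can be pushed on its side from 52 mm up. At clamp x = -47 mm, y = -126 mm when open, -110 mm when shut; moves with the keeper
- vial: Bystander: small upright sample vial with a dark blue cap, 29 x 29 x 64 mm, beyond the clamp; origin at the middle of its underside
- slides: Bystander: closed light blue slide box, 120 x 85 x 32 mm, right of the clamp; origin at the middle of its underside
- pair: Bystander: steel tweezers, 37 x 90 x 9 mm, lying to the left of the clamp; origin at the middle of its underside
- pellet: Bystander: brass disc, 29 mm in diameter, 9 mm high, beyond the clamp; origin at the middle of its underside
Not all that is in view belongs to the job. Leave any green look-alike of the carrier alone.

How it is judged (in metres and radians):
On the way, in this order (a step that is already met when the one before it is completed fails the run):
1. the carrier is pushed home against the end stop while the leaf is still open (x of carrier in the frame of clamp above 0.007 m and value of joint leaf below 1.4 rad), for 0.1 s.
2. the leaf is turned over and lies flat over the carrier, keeper still open (value of joint leaf above 3.1 rad and value of joint keeper below 0.006 m), for 0.1 s.
3. the keeper is pushed shut over the leaf (value of joint keeper above 0.0135 m), for 0.1 s.
At the end, for the whole second after the job is handed in: The carrier lies in the channel within 3 mm of the end stop, at rest; the leaf lies flat over it (within 0.04 rad of its stop); the keeper is shut to within 2.5 mm of its stop (x of carrier in the frame of clamp above 0.007 m and z of carrier in the frame of clamp below 0.019 m and value of joint leaf above 3.1 rad and value of joint keeper above 0.0135 m and linear speed of carrier below 0.01 m/s); the robot touches nothing.
It fails at once if the carrier is lifted or tipped out of its channel (z of carrier in the frame of clamp above 0.026 m or angle between carrier's own z axis and vertical above 0.25 rad).
It fails at once if the keeper is pushed shut while the leaf is not down (value of joint keeper above 0.008 m and value of joint leaf below 3 rad).
It fails at once if a bystander is moved by more than 20 mm (distance of any of vial, slides, pair, pellet from where it was at the start of the episode above 0.02 m).
It fails at once if the vial is knocked over (angle between vial's own z axis and vertical above 0.4 rad).
It also fails if it takes over 48 s, if anything falls off the work surface, if the arm or the gripper's body presses on something with over 40 N, if the wrist force passes 120 N, or if a joint passes its speed limit or range.

## Working session

There is one attempt and no reset: what is moved stays moved. The work goes in short steps, Python scripts to look and compute and a tool call to move; the robot and the scene stay as the last step left them, time stands still between calls to the robot, and variables do not carry over. Pictures are saved under pics/ and viewed, at most 10 in all, crops included, and the job is handed in when it is done.

Besides the shell and the picture viewer there is one more tool, called after "Emit:" by a JSON object that holds its "fn" and its "kwargs", one argument or row to a line. drive_tool: Moves the arm, as the interface text tells. Its arguments: {"type":"object","properties":{"rows":{"type":"array","items":{"type":"number"}},"grip_force":{"type":"number"}},"required":["rows"]}

```bash
mkdir -p pics; ls; python3 - <<'E'
from cell import *
import cv2,numpy as np
o=get_obs();print({k:np.round(v,4).tolist() for k,v in o.items()},tcp_to_tips)
for n in("top","side"):
    c=read_camera(n);cv2.imwrite(f"pics/{n}0.png",c["color"]);print(n,c["fov_y"],c["cx"],c["cy"],np.round(c["cam_to_world"],4).tolist(),[k for k in c])
E
```

```text
pics
{'time_s': 0.0, 'qpos': [-72.646, 18.4391, -4.016, 83.1752, 1.2953, 78.5388, -3.2603], 'joint_velocities': [-0.0485, 0.0129, 0.0381, -0.0786, -0.042, 0.0072, 0.0818], 'effort': [0.0003, -49.1278, -0.4042, -31.2538, -0.0641, 0.0435, 0.0002], 'tool_pos': [0.1851, 0.6229, 0.4037], 'tool_rot': [-179.8921, 0.0058, 163.456], 'force': [-0.3337, 0.5476, 0.6494], 'wrist_torque': [0.0161, 0.0181, -0.0679], 'grasp_force': 0.0, 'grip_width': 0.0869} 0.1822
top 48.573026578416886 278.89710918695374 216.3865811908862 [[0.0137, 0.9903, -0.1379, 0.3742], [-0.9996, 0.01, -0.0275, -0.2041], [-0.0259, 0.1383, 0.9901, 1.165], [0.0, 0.0, 0.0, 1.0]] ['color', 'fov_y', 'cx', 'cy', 'cam_to_world']
side 51.81049189191929 279.95353611556897 212.47369486169958 [[-0.9474, 0.1582, -0.278, 0.2827], [-0.3199, -0.4691, 0.8232, 0.63], [-0.0002, 0.8688, 0.4951, 0.5608], [0.0, 0.0, 0.0, 1.0]] ['color', 'fov_y', 'cx', 'cy', 'cam_to_world']
```

View pics/top0.png

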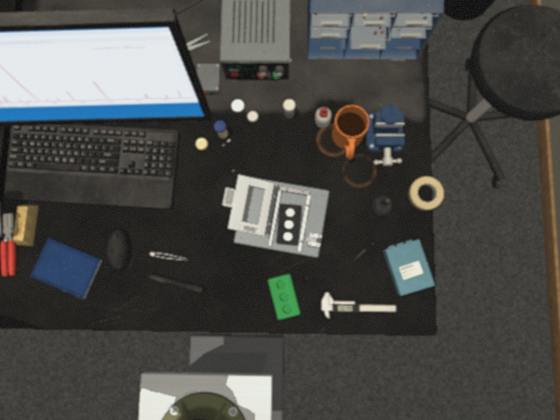

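View pics/side0.png

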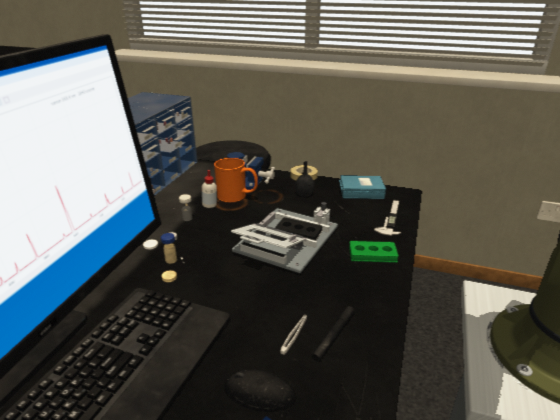

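The top view shows the clamp at (278,217): leaf and tongue on the left (tongue at about 229,198) and the channel with the black carrier (290,224) on the right. The stop end points up in the image, away from the robot. The keeper stud is near (318,240). Candidates for the carrier are the black three-pocket part at (290,224), which fits the description, and the green look-alike at (284,297), which I leave alone. Next I check this in a close crop.

```bash
cat > h.py <<'E'
import numpy as np,cv2
from cell import *
def K(c): f=210/np.tan(np.radians(c["fov_y"]/2)); return f
def proj(c,P):
    T=np.linalg.inv(c["cam_to_world"]);p=np.c_[np.atleast_2d(P),np.ones(len(np.atleast_2d(P)))]@T.T
    return np.c_[c["cx"]+K(c)*p[:,0]/-p[:,2],c["cy"]+K(c)*p[:,1]/p[:,2]]
def ray(c,uv):
    T=np.array(c["cam_to_world"]);d=np.array([(uv[0]-c["cx"])/K(c),-(uv[1]-c["cy"])/K(c),-1]);return T[:3,3],T[:3,:3]@d
def onz(c,uv,z):
    o,d=ray(c,uv);return o+d*(z-o[2])/d[2]
E
python3 - <<'E'
import cv2
t=cv2.imread("pics/top0.png")[165:265,210:340];s=cv2.imread("pics/side0.png")[195:275,225:345]
cv2.imwrite("pics/c0.png",cv2.resize(t,None,fx=6,fy=6,interpolation=cv2.INTER_CUBIC))
cv2.imwrite("pics/c1.png",cv2.resize(s,None,fx=6.5,fy=6.5,interpolation=cv2.INTER_CUBIC))
E
```

```text
(no output)
```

View pics/c0.png

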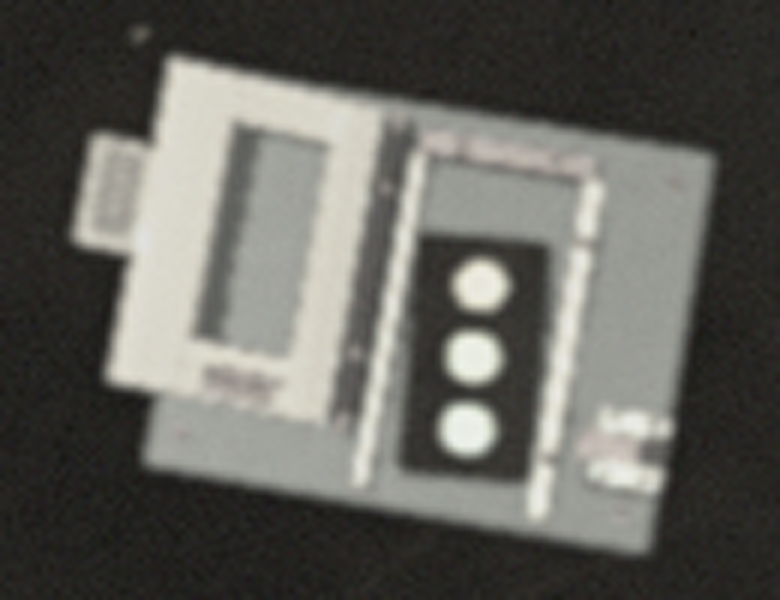

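View pics/c1.png

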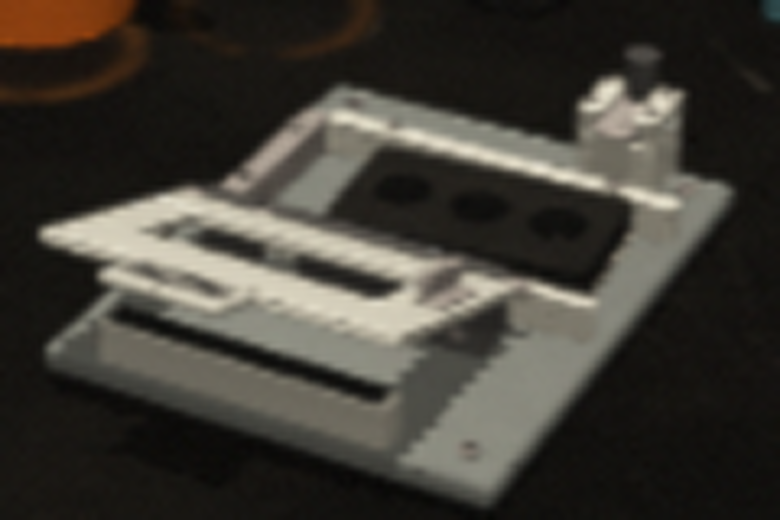

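The crops confirm the choice. The black carrier has three light pockets at (480,285), (473,357) and (467,430), and it sits between the rails. The visible plate corners are at (715,150), (650,553) and (145,465), and the tongue's outer corners are at (93,130) and (72,243).

```bash
cat > m.py <<'E'
from h import *
c=read_camera("top");s=read_camera("side")
T=lambda x,y:(210+(x+.5)/6-.5,165+(y+.5)/6-.5)
S=lambda x,y:(225+(x+.5)/6.5-.5,195+(y+.5)/6.5-.5)
fr,nr,nl=[onz(c,T(*p),.016) for p in((716,150),(650,554),(143,466))]
print("lens",np.linalg.norm(fr-nr),np.linalg.norm(nr-nl))
src=np.array([[85,-132],[-85,-132],[-85,80]])/1000.;dst=np.array([fr,nr,nl])[:,:2]
a=src-src.mean(0);b=dst-dst.mean(0)
th=np.arctan2((a[:,0]*b[:,1]-a[:,1]*b[:,0]).sum(),(a*b).sum());R=np.array([[np.cos(th),-np.sin(th)],[np.sin(th),np.cos(th)]])
o=dst.mean(0)-R@src.mean(0);print("yaw",np.degrees(th),"origin",o, "res",(b-a@R.T)*1e3)
tc=lambda P:np.r_[R.T@(P[:2]-o),P[2]]*1e3
# side-view corners of plate
for p in((728,190),(488,505),(45,355),(345,90)):print("side plate",tc(onz(s,S(*p),.016)))
for p in((415,235),(550,245),(403,468),(530,480)):print("carrier",tc(onz(c,T(*p),.034)))
for p in((420,155),(360,487),(602,183),(537,520)):print("rail ends",tc(onz(c,T(*p),.032)))
print("stud side",tc(onz(s,S(643,52),.0655)))
def tri(pt,ps):
    o1,d1=ray(c,T(*pt));o2,d2=ray(s,S(*ps));A=np.c_[d1,-d2];k=np.linalg.lstsq(A,o2-o1,rcond=None)[0]
    p,q=o1+k[0]*d1,o2+k[1]*d2;return (p+q)/2,np.linalg.norm(p-q)
for a1,b1 in(((93,130),(100,275)),((72,243),(212,312)),((170,55),(40,235)),((107,385),(405,340))):
    P,e=tri(a1,b1);q=tc(P);print("leaf",q,e*1e3,"ang",np.arctan2(q[2]-37.5,q[1]),np.hypot(q[2]-37.5,q[1]))
for nm,z,uv in(("vial",.06,(220,126)),("pellet",.009,(202,144)),("pair",.005,(168,257)),("slides",.032,(409,267))):
    P=onz(c,uv,z);print(nm,P,tc(P))
np.savez("pose.npz",R=R,o=o,th=th)
E
python3 m.py
```

```text
lens 0.1708958678857791 0.2119929297783237
yaw -9.076185511789504 origin [ 0.53980509 -0.15265681] res [[ 0.47548978 -0.21724498]
 [-0.3754453   0.13429342]
 [-0.10004449  0.08295156]]
side plate [ -80.22573232 -128.65724657   16.        ]
side plate [-83.1702106   86.28327541  16.        ]
side plate [86.21878013 81.42975104 16.        ]
side plate [  82.77553063 -129.86338698   16.        ]
carrier [ 26.15027417 -15.25361183  34.        ]
carrier [ 31.29957351 -70.54712635  34.        ]
carrier [-69.11331442 -26.86838441  34.        ]
carrier [-65.20489082 -78.45109813  34.        ]
rail ends [ 59.81008697 -11.4456577   32.        ]
rail ends [-79.53920525 -10.87638125  32.        ]
rail ends [ 60.70956528 -87.36665856  32.        ]
rail ends [-80.56619266 -83.93451933  32.        ]
stud side [ -43.2844207  -128.47204157   65.5       ]
leaf [ 38.84780622 115.3556848   82.06387087] 0.35779774723099095 ang 0.3686553894051832 123.66435461947759
leaf [ -4.88753029 116.15082564  81.63625263] 5.105494436892668 ang 0.36313902700140843 124.25386550085238
leaf [76.26777195 92.41523768 73.02173104] 1.540244619788368 ang 0.3669608654159034 99.00691658201096
leaf [-58.2225714   92.61281206  74.27312787] 3.0271111701850204 ang 0.37797198326944936 99.64635412981387
vial [ 0.75241052 -0.02455792  0.06      ] [189.73619886 160.0330355   60.        ]
pellet [0.72153179 0.02876542 0.009     ] [150.8324591  207.81769259   9.        ]
pair [0.43042652 0.10437338 0.005     ] [-148.55499762  236.55782738    5.        ]
slides [ 0.41233352 -0.48721863  0.032     ] [ -73.09921051 -350.48126322   32.        ]
```

Measurements agree with the given sizes: plate 171 x 212 mm, tongue radius 124 mm. The clamp is at (0.540,-0.153) with yaw -9.1°, the leaf is at about 0.37 rad, and the carrier's near end is at about clamp x = -67. I'll work with tool x = -clamp x, tool y = +clamp y and z down.

Emit:
{"fn": "drive_tool", "kwargs": {
  "rows": [0,0,0,0,0,-0.13,-1,-0.034,-0.037,0,0,0,0,-1,-0.034,-0.037,0,0,0,0,-1,-0.034,-0.037,0,0,0,0,-1,-0.034,-0.037,0,0,0,0,-1],
  "grip_force": 40
}}

```text
time_s: 0.82
tool_pos: [0.2968, 0.4539, 0.4046]
tool_rot: [180.0, 0.0, 170.9]
force: [0.7, 0.5, -0.1]
grip_width: 0.0451
grasp_force: 0.0
```

Emit:
{"fn": "drive_tool", "kwargs": {
  "rows": [-0.034,-0.037,0,0,0,0,-1,-0.034,-0.037,0,0,0,0,-1,-0.034,-0.037,0,0,0,0,-1,-0.034,-0.037,0,0,0,0,-1,-0.034,-0.037,0,0,0,0,-1]
}}

```text
time_s: 1.45
tool_pos: [0.4352, 0.2443, 0.4048]
tool_rot: [180.0, 0.0, 170.9]
force: [0.3, -0.0, 0.3]
grip_width: 0.0018
grasp_force: 0.0
```

Emit:
{"fn": "drive_tool", "kwargs": {
  "rows": [-0.034,-0.037,0,0,0,0,-1,-0.004,-0.048,0,0,0,0,-1,-0.004,-0.048,0,0,0,0,-1,-0.004,-0.048,0,0,0,0,-1,-0.004,-0.048,0,0,0,0,-1]
}}

```text
time_s: 2.08
tool_pos: [0.4474, 0.0102, 0.4048]
tool_rot: [180.0, 0.0, 170.9]
force: [1.7, 0.2, 1.0]
grip_width: 0.0002
grasp_force: 0.0
```

Emit:
{"fn": "drive_tool", "kwargs": {
  "rows": [-0.004,-0.048,0,0,0,0,-1,-0.004,-0.048,0,0,0,0,-1,-0.004,-0.048,0,0,0,0,-1,-0.004,-0.048,0,0,0,0,-1,0,0,0,0,0,0,-1]
}}

```text
time_s: 2.7
tool_pos: [0.4321, -0.1842, 0.405]
tool_rot: [-180.0, 0.0, 170.5]
force: [-0.2, 0.7, -0.7]
grip_width: 0.0005
grasp_force: 0.0
```

```bash
cat >> h.py <<'E'
Z=np.load("pose.npz")
def tip():
    o=get_obs();p=np.array(o["tool_pos"]);q=Z["R"].T@(p[:2]-Z["o"]);return np.r_[q,p[2]-tcp_to_tips]*1e3
E
python3 -c "
from h import *
print(tip(),get_obs()['tool_pos'],get_obs()['tool_rot'],np.round(get_obs()['qpos']),tcp_to_tips,get_obs()['grip_width'])"
```

```text
[-101.41233592  -48.19052989  222.82111751] [ 0.43206054 -0.18424642  0.40502112] [-1.79962045e+02  3.81168718e-02  1.70463505e+02] [-24.  -7.  42. 109.   5.  76.  96.] 0.1822 0.0005182769413294944
```

Emit:
{"fn": "drive_tool", "kwargs": {
  "rows": [0,0,0.05,0,0,0,-1,0,0,0.05,0,0,0,-1,0,0,0.05,0,0,0,-1,0,0,0.05,0,0,0,-1,0,0,0,0,0,0,-1]
}}

```text
time_s: 3.32
tool_pos: [0.4313, -0.1787, 0.2017]
tool_rot: [-180.0, -0.5, 170.9]
force: [0.1, 0.2, 0.4]
grip_width: 0.0006
grasp_force: 0.0
```

```bash
python3 - <<'E'
from h import *
print(tip(),get_obs()['tool_rot'])
s=read_camera("side")["color"][150:290,200:360];t=read_camera("top")["color"][165:265,210:340]
cv2.imwrite("pics/d0.png",cv2.vconcat([cv2.resize(s,(480,420),interpolation=cv2.INTER_CUBIC)]))
E
```

```text
[-103.01753205  -42.83447573   19.46791901] [-179.9546048   -0.5130986  170.9330652]
```

View pics/d0.png

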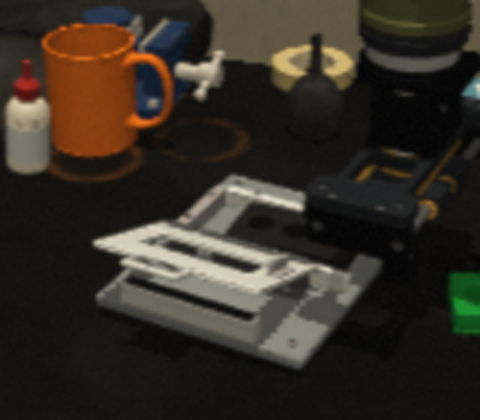

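The side crop shows the closed fingers standing at the open end of the channel with the leaf clear. Pushing now.

Emit:
{"fn": "drive_tool", "kwargs": {
  "rows": [-0.014,-0.002,0,0,0,0,-1,-0.01,-0.002,0,0,0,0,-1,-0.01,0,0,0,0,0,-1,-0.008,0,0,0,0,0,-1,0,0,0,0,0,0,-1]
}}

```text
time_s: 4.05
tool_pos: [0.4749, -0.191, 0.2048]
tool_rot: [-180.0, 0.1, 170.9]
force: [0.2, -0.1, -0.2]
grip_width: 0.0005
grasp_force: 0.0
```

```bash
python3 -c "
from h import *
print(tip(),get_obs()['tool_rot'],get_obs()['force'])"
```

```text
[-58.05476408 -48.08721353  22.62869078] [-1.79961346e+02  5.51053157e-02  1.70912044e+02] [ 0.24640479 -0.09704579 -0.2460418 ]
```

Emit:
{"fn": "drive_tool", "kwargs": {
  "rows": [-0.003,0,0,0,0,0,-1,-0.002,0,0,0,0,0,-1,-0.001,0,0,0,0,0,-1,-0.001,0,0,0,0,0,-1,0,0,0,0,0,0,-1]
}}

```text
time_s: 4.68
tool_pos: [0.4811, -0.1919, 0.2048]
tool_rot: [180.0, 0.0, 170.9]
force: [-0.2, 0.1, -0.3]
grip_width: 0.0004
grasp_force: 0.2
```

```bash
python3 -c "
from h import *
print(tip(),get_obs()['force'])"
```

```text
[-51.80136327 -48.04054004  22.57796865] [-0.24013597  0.12178258 -0.27508228]
```

Emit:
{"fn": "drive_tool", "kwargs": {
  "rows": [-0.001,0,0,0,0,0,-1,-0.001,0,0,0,0,0,-1,-0.001,0,0,0,0,0,-1,0,0,0,0,0,0,-1]
}}

```text
time_s: 5.18
tool_pos: [0.4841, -0.1924, 0.2048]
tool_rot: [-180.0, 0.0, 170.9]
force: [-0.4, 1.4, -0.4]
grip_width: 0.0007
grasp_force: 0.2
```

```bash
python3 - <<'E'
from h import *
print(tip(),get_obs()['force'])
t=read_camera("top")["color"][165:265,210:340]
cv2.imwrite("pics/e0.png",cv2.resize(t,None,fx=6,fy=6,interpolation=cv2.INTER_CUBIC))
E
```

```text
[-48.68909332 -48.03316015  22.57597008] [-0.40793251  1.39309868 -0.3943483 ]
```

View pics/e0.png

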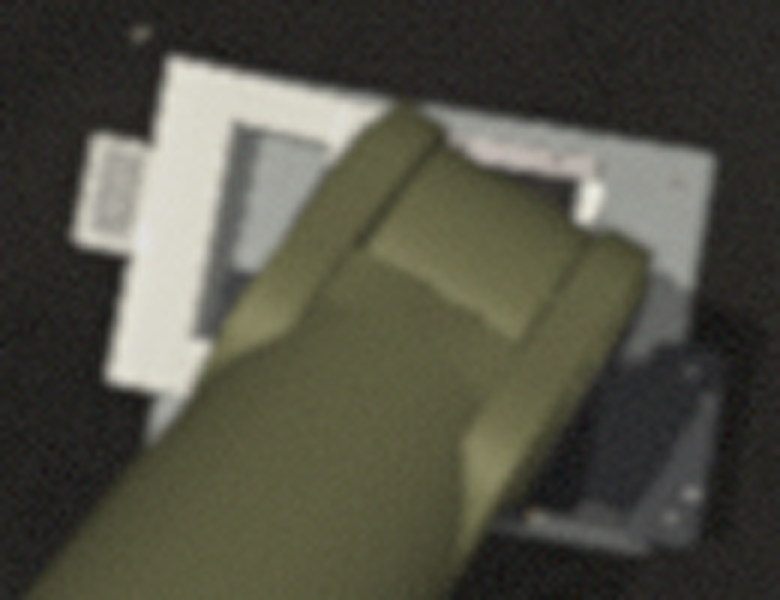

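The carrier's black end now lies against the pinkish stop at about (530,175), but there is no stop force yet. I'll push until the force rises.

Emit:
{"fn": "drive_tool", "kwargs": {
  "rows": [-0.001,0,0,0,0,0,-1,-0.001,0,0,0,0,0,-1,-0.001,0,0,0,0,0,-1,0,0,0,0,0,0,-1]
}}

```text
time_s: 5.72
tool_pos: [0.486, -0.1929, 0.2045]
tool_rot: [180.0, -0.2, 170.9]
force: [-5.7, 1.4, 4.8]
grip_width: 0.0005
grasp_force: 2.8
```

```bash
python3 - <<'E'
from h import *
print(tip(),get_obs()['force'])
E
```

```text
[-46.81594052 -48.19283626  22.29166174] [-5.70062362  1.38377144  4.80937432]
```

Emit:
{"fn": "drive_tool", "kwargs": {
  "rows": [-0.0015,0,0,0,0,0,-1,0,0,0,0,0,0,-1]
}}

```text
time_s: 5.98
tool_pos: [0.4865, -0.193, 0.2043]
tool_rot: [179.9, -0.4, 170.9]
force: [-9.2, 2.2, 7.4]
grip_width: 0.0006
grasp_force: 4.5
```

```bash
python3 - <<'E'
from h import *
print(tip(),get_obs()['force'])
E
```

```text
[-46.2326284  -48.27703859  22.08145859] [-9.19910147  2.20974985  7.3861245 ]
```

Emit:
{"fn": "drive_tool", "kwargs": {
  "rows": [0.02,0,0,0,0,0,-1,0,0,-0.045,0,0,0,-1,0,0,-0.045,0,0,0,-1,-0.02,0.05,0,0,0,0,-1,-0.02,0.05,0,0,0,0,-1]
}}

```text
time_s: 6.6
tool_pos: [0.5253, -0.0969, 0.2963]
tool_rot: [179.9, 0.3, 170.8]
force: [-0.2, -0.2, -0.3]
grip_width: 0.0005
grasp_force: 0.0
```

Emit:
{"fn": "drive_tool", "kwargs": {
  "rows": [-0.02,0.05,0,0,0,0,-1,-0.02,0.05,0,0,0,0,-1,0,0,0,0,0,0,-1]
}}

```text
time_s: 6.98
tool_pos: [0.5813, 0.0007, 0.2945]
tool_rot: [179.9, 0.1, 171.4]
force: [-0.9, -1.1, -0.0]
grip_width: 0.0005
grasp_force: 0.0
```

```bash
python3 - <<'E'
from h import *
print(tip(),get_obs()['force'],get_obs()['tool_rot'])
t=read_camera("top")["color"][165:265,210:340];s=read_camera("side")["color"][175:275,225:355]
cv2.imwrite("pics/f0.png",cv2.vconcat([cv2.resize(q,(390,300),interpolation=cv2.INTER_CUBIC) for q in(t,s)]))
E
```

```text
[ 16.78294905 158.02653399 112.28803753] [-0.90568693 -1.12164014 -0.04105226] [1.79908093e+02 1.04037064e-01 1.71391909e+02]
```

View pics/f0.png

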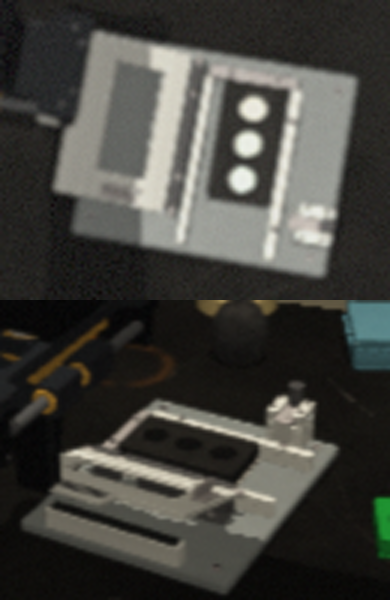

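The carrier is home against the stop, as both views show. The leaf is still open, and the fingers are beside the tongue. I descend outside its edge.

Emit:
{"fn": "drive_tool", "kwargs": {
  "rows": [0,0,0.031,0,0,-0.008,-1,0,0,0.031,0,0,0,-1,0,-0.02,0,0,0,0,-1,0,0,0,0,0,0,-1]
}}

```text
time_s: 7.58
tool_pos: [0.576, -0.0292, 0.2341]
tool_rot: [-179.9, 0.1, 171.0]
force: [0.3, 1.0, 0.8]
grip_width: 0.0005
grasp_force: 0.0
```

```bash
python3 - <<'E'
from h import *
print(tip(),get_obs()['force'],get_obs()['tool_rot'])
E
```

```text
[ 16.30249739 127.64591205  51.93799401] [0.25677449 0.98263964 0.80217404] [-1.79929947e+02  1.10328435e-01  1.71025081e+02]
```

Emit:
{"fn": "drive_tool", "kwargs": {
  "rows": [0,-0.003,-0.01,0,0,0,-1,0,-0.005,-0.014,0,0,0,-1,0,-0.008,-0.015,0,0,0,-1,0,-0.01,-0.015,0,0,0,-1,0,0,0,0,0,0,-1]
}}

```text
time_s: 8.2
tool_pos: [0.5727, -0.0521, 0.2887]
tool_rot: [180.0, 0.2, 171.3]
force: [0.0, -0.1, 0.4]
grip_width: 0.0005
grasp_force: 0.0
```

```bash
cat > leaf.py <<'E'
import sys
from h import *
print(tip(),get_obs()['force'],get_obs()['tool_rot'])
n=sys.argv[1]
t=read_camera("top")["color"][165:265,210:340];s=read_camera("side")["color"][155:275,225:381]
cv2.imwrite(f"pics/{n}.png",cv2.vconcat([cv2.resize(q,(390,300),interpolation=cv2.INTER_CUBIC) for q in(t,s)]))
E
python3 leaf.py g0
```

```text
[ 16.67170717 104.44444271 106.52515545] [ 0.02455327 -0.14307005  0.43132849] [179.96430464   0.18970878 171.2505148 ]
```

View pics/g0.png

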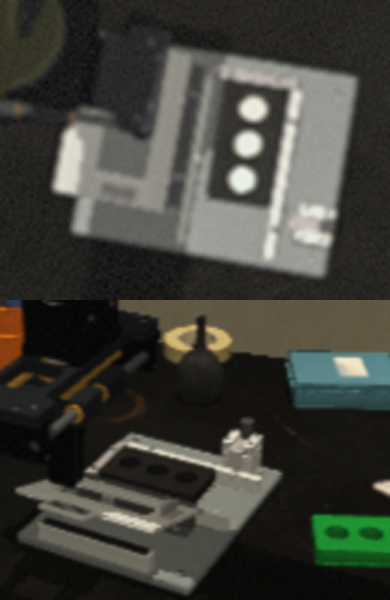

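The side view shows that the fingers rose past the tongue without catching it: the tips are now above the leaf and nothing is pressed. I go back outside, lower, and make contact first.

Emit:
{"fn": "drive_tool", "kwargs": {
  "rows": [0,0.042,0,0,0,-0.005,-1,0,0,0.046,0,0,0,-1,0,-0.018,0,0,0,0,-1,0,0,0,0,0,0,-1]
}}

```text
time_s: 8.8
tool_pos: [0.5757, -0.0303, 0.2414]
tool_rot: [-179.9, 0.0, 171.4]
force: [-0.0, 0.6, 0.9]
grip_width: 0.0003
grasp_force: 0.0
```

Emit:
{"fn": "drive_tool", "kwargs": {
  "rows": [0,-0.003,0,0,0,0,-1,0,-0.003,0,0,0,0,-1,0,0,0,0,0,0,-1]
}}

```text
time_s: 9.18
tool_pos: [0.5756, -0.0328, 0.2416]
tool_rot: [179.9, 0.1, 171.6]
force: [0.4, 0.1, -0.4]
grip_width: 0.0006
grasp_force: 0.2
```

```bash
python3 - <<'E'
from h import *
print(tip(),get_obs()['force'],get_obs()['tool_rot'])
E
```

```text
[ 16.39528566 123.98294045  59.40341388] [ 0.42836839  0.07358737 -0.37245781] [1.79946819e+02 8.68516951e-02 1.71645945e+02]
```

Emit:
{"fn": "drive_tool", "kwargs": {
  "rows": [0,-0.003,-0.001,0,0,-0.01,-1,0,-0.002,-0.001,0,0,0,-1,0,0,0,0,0,0,-1]
}}

```text
time_s: 9.55
tool_pos: [0.5752, -0.0346, 0.2434]
tool_rot: [179.7, 0.1, 172.4]
force: [0.4, 7.6, 2.1]
grip_width: 0.0004
grasp_force: 3.8
```

```bash
python3 - <<'E'
from h import *
print(tip(),get_obs()['force'],get_obs()['tool_rot'])
E
```

```text
[ 16.36089164 122.21783205  61.21989631] [0.41804754 7.62693714 2.07450575] [1.79713155e+02 6.02465546e-02 1.72389937e+02]
```

Contact is at y = 122 with a 7.6 N push. I'll follow the arc, rising a little faster than the edge.

Emit:
{"fn": "drive_tool", "kwargs": {
  "rows": [0,-0.001,-0.007,0,0,0.02,-1,0,-0.004,-0.008,0,0,0.006,-1,0,-0.005,-0.009,0,0,0,-1,0,0,0,0,0,0,-1]
}}

```text
time_s: 10.05
tool_pos: [0.5734, -0.0465, 0.2682]
tool_rot: [179.8, 0.1, 170.8]
force: [0.8, 5.6, 4.2]
grip_width: 0.0008
grasp_force: 2.7
```

```bash
python3 - <<'E'
from h import *
print(tip(),get_obs()['force'],get_obs()['tool_rot'])
E
```

```text
[ 16.46644265 110.1293776   85.97711818] [0.77446381 5.64083393 4.21108479] [1.79818346e+02 7.82344740e-02 1.70793847e+02]
```

```bash
cat > ang.py <<'E'
from h import *
s=read_camera("side");g=cv2.cvtColor(s["color"],6).astype(int);g0=cv2.cvtColor(cv2.imread("pics/side0.png"),6).astype(int)
R,o=Z["R"],Z["o"]
print(tip(),get_obs()["force"])
for x,r in((-54,92),(70,94)):
    for f in np.arange(.2,3.2,.1):
        w=np.r_[o+R@np.array([x,r*np.cos(f)])/1e3,.0375+r*np.sin(f)/1e3]
        u,v=np.round(proj(s,w)[0]).astype(int);print(f"{f:.1f}:{g0[v,u]}/{g[v,u]}",end=" ")
    print()
E
python3 ang.py
```

```text
[ 16.45835069 110.26708958  85.73381912] [-0.27880393  6.06028296  3.00377231]
0.2:106/76 0.3:137/76 0.4:187/76 0.5:188/78 0.6:173/97 0.7:39/67 0.8:32/32 0.9:34/32 1.0:119/54 1.1:145/145 1.2:24/24 1.3:21/23 1.4:23/22 1.5:21/20 1.6:17/19 1.7:18/18 1.8:18/19 1.9:19/21 2.0:18/18 2.1:19/19 2.2:18/18 2.3:17/16 2.4:18/17 2.5:21/19 2.6:25/25 2.7:164/165 2.8:127/128 2.9:160/162 3.0:104/104 3.1:107/106 
0.2:20/21 0.3:22/20 0.4:203/17 0.5:19/13 0.6:20/13 0.7:16/14 0.8:17/15 0.9:20/33 1.0:41/27 1.1:40/20 1.2:16/33 1.3:11/35 1.4:20/34 1.5:24/9 1.6:26/9 1.7:16/6 1.8:17/10 1.9:17/7 2.0:18/15 2.1:17/15 2.2:17/23 2.3:17/52 2.4:24/14 2.5:26/24 2.6:19/22 2.7:18/19 2.8:19/19 2.9:35/35 3.0:22/21 3.1:24/24
```

The brightness along the leaf's arc shows the leaf has turned to about 0.6 rad, as predicted, so contact holds. I continue along the arc.

Emit:
{"fn": "drive_tool", "kwargs": {
  "rows": [0,-0.008,-0.012,0,0,0,-1,0,-0.008,-0.01,0,0,0,-1,0,-0.009,-0.009,0,0,0,-1,0,-0.01,-0.008,0,0,0,-1,0,0,0,0,0,0,-1]
}}

```text
time_s: 10.72
tool_pos: [0.5668, -0.0844, 0.3063]
tool_rot: [-179.9, 0.0, 170.6]
force: [-0.7, 0.2, -0.1]
grip_width: -0.0001
grasp_force: 0.0
```

```bash
python3 ang.py|head -2
```

```text
[ 15.80115542  72.38568931 123.55358868] [ 0.76131494 -0.73501434 -0.14513842]
0.2:106/134 0.3:137/78 0.4:187/77 0.5:188/76 0.6:173/41 0.7:39/92 0.8:32/79 0.9:34/95 1.0:119/97 1.1:145/121 1.2:24/24 1.3:21/21 1.4:23/21 1.5:21/20 1.6:17/17 1.7:18/18 1.8:18/19 1.9:19/17 2.0:18/17 2.1:19/18 2.2:18/18 2.3:17/18 2.4:18/17 2.5:21/19 2.6:25/24 2.7:164/165 2.8:127/127 2.9:160/161 3.0:104/104 3.1:107/106
```

```bash
python3 leaf.py k0
```

```text
[ 15.80115542  72.38568931 123.55358868] [ 0.76131494 -0.73501434 -0.14513842] [-1.79943326e+02 -1.68682239e-02  1.70618208e+02]
```

View pics/k0.png

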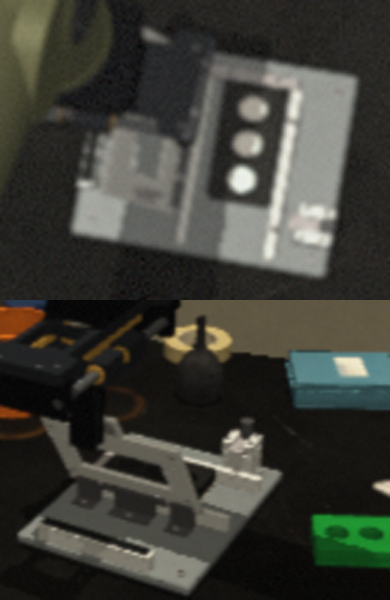

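The side view shows the leaf well up, with the fingers in front of it on its underside. Its outer corners are at about (180,455) and (45,420) in the crop. I'll get the angle from those.

```bash
python3 - <<'E'
from h import *
s=read_camera("side");R,o=Z["R"],Z["o"]
print("obs corners near",225+180/2.5,155+155/2.5,"far",225+45/2.5,155+120/2.5)
W=lambda x,r,f:np.r_[o+R@np.array([x,r*np.cos(f)])/1e3,.0375+r*np.sin(f)/1e3]
for f in np.arange(.7,1.4,.1):print(round(f,1),proj(s,np.array([W(-58,98,f),W(74,98,f),W(-7,122,f),W(37,122,f)])).round(0).tolist())
q=tip()/1e3;print("tip px",proj(s,np.r_[o+R@q[:2],q[2]]))
E
```

```text
obs corners near 297.0 217.0 far 243.0 203.0
0.7 [[292.0, 232.0], [236.0, 216.0], [265.0, 223.0], [246.0, 218.0]]
0.8 [[293.0, 227.0], [237.0, 212.0], [267.0, 217.0], [248.0, 212.0]]
0.9 [[295.0, 223.0], [239.0, 208.0], [269.0, 212.0], [250.0, 207.0]]
1.0 [[297.0, 218.0], [241.0, 204.0], [271.0, 207.0], [252.0, 202.0]]
1.1 [[299.0, 214.0], [243.0, 200.0], [274.0, 202.0], [255.0, 197.0]]
1.2 [[300.0, 211.0], [245.0, 197.0], [276.0, 197.0], [258.0, 193.0]]
1.3 [[302.0, 207.0], [247.0, 194.0], [279.0, 193.0], [260.0, 189.0]]
tip px [[259.6653037  213.07086971]]
```

The leaf is at about 1.02 rad. Its edge is at y = 66, z = 140, which matches the finger face position. I continue to upright.

Emit:
{"fn": "drive_tool", "kwargs": {
  "rows": [0,-0.011,-0.005,0,0,0,-1,0,-0.012,-0.004,0,0,0,-1,0,-0.013,-0.003,0,0,0,-1,0,-0.014,-0.002,0,0,0,-1,0,-0.014,0,0,0,0,-1]
}}

```text
time_s: 11.55
tool_pos: [0.5569, -0.1468, 0.3201]
tool_rot: [-180.0, 0.1, 170.7]
force: [0.8, 1.0, 1.3]
grip_width: 0.0003
grasp_force: 0.7
```

```bash
cat > la.py <<'E'
# angle from the near side bar of the leaf: brightness along arcs at x=-54
from h import *
s=read_camera("side");R,o=Z["R"],Z["o"];g=cv2.cvtColor(s["color"],6)
W=lambda x,r,f:np.r_[o+R@np.array([x,r*np.cos(f)])/1e3,.0375+r*np.sin(f)/1e3]
print(tip().round(1),np.round(get_obs()["force"],1),get_obs()["tool_rot"])
for r in(80,88,95,103):
    print(r,end=": ")
    for f in np.arange(1.2,3.1,.1):
        u,v=proj(s,W(-52,r,f))[0];print(f"{f:.1f}:{cv2.getRectSubPix(g,(1,1),(u,v))[0,0]}",end=" ")
    print()
E
python3 la.py
```

```text
[ 15.6   6.1 137.8] [ 0.7 -1.   1.5] [-1.79890221e+02  6.44860156e-02  1.70546446e+02]
80: 1.2:127 1.3:114 1.4:105 1.5:105 1.6:98 1.7:58 1.8:24 1.9:19 2.0:19 2.1:18 2.2:18 2.3:20 2.4:25 2.5:118 2.6:202 2.7:161 2.8:167 2.9:112 3.0:104 
88: 1.2:126 1.3:112 1.4:105 1.5:106 1.6:102 1.7:56 1.8:19 1.9:18 2.0:17 2.1:18 2.2:18 2.3:19 2.4:18 2.5:20 2.6:100 2.7:200 2.8:156 2.9:162 3.0:107 
95: 1.2:123 1.3:105 1.4:106 1.5:97 1.6:103 1.7:47 1.8:19 1.9:19 2.0:18 2.1:17 2.2:17 2.3:18 2.4:18 2.5:17 2.6:21 2.7:80 2.8:111 2.9:170 3.0:155 
103: 1.2:118 1.3:108 1.4:97 1.5:117 1.6:19 1.7:16 1.8:17 1.9:13 2.0:16 2.1:17 2.2:17 2.3:17 2.4:18 2.5:19 2.6:22 2.7:46 2.8:43 2.9:76 3.0:180
```

The leaf is upright at about 1.6 rad. Next I push it over with the lower finger corner at about 102 mm radius.

Emit:
{"fn": "drive_tool", "kwargs": {
  "rows": [0,-0.014,0.001,0,0,0,-1,0,-0.015,0.004,0,0,0,-1,0,-0.014,0.006,0,0,0,-1,0,-0.013,0.008,0,0,0,-1,0,-0.012,0.01,0,0,0,-1]
}}

```text
time_s: 12.22
tool_pos: [0.5457, -0.2136, 0.2901]
tool_rot: [-180.0, -0.0, 170.7]
force: [-0.0, -0.2, 0.4]
grip_width: 0.0003
grasp_force: 0.4
```

```bash
python3 la.py
```

```text
[ 14.6 -60.8 106.5] [-0.2 -0.7 -0.1] [-1.79901933e+02 -1.24654046e-01  1.70597152e+02]
80: 1.2:74 1.3:23 1.4:16 1.5:46 1.6:162 1.7:125 1.8:126 1.9:127 2.0:127 2.1:127 2.2:127 2.3:126 2.4:106 2.5:93 2.6:119 2.7:107 2.8:95 2.9:101 3.0:105 
88: 1.2:42 1.3:12 1.4:39 1.5:166 1.6:126 1.7:129 1.8:126 1.9:127 2.0:122 2.1:109 2.2:107 2.3:122 2.4:100 2.5:45 2.6:65 2.7:122 2.8:94 2.9:90 3.0:102 
95: 1.2:12 1.3:17 1.4:199 1.5:128 1.6:127 1.7:127 1.8:129 1.9:125 2.0:112 2.1:101 2.2:111 2.3:123 2.4:100 2.5:39 2.6:21 2.7:56 2.8:84 2.9:95 3.0:91 
103: 1.2:12 1.3:199 1.4:140 1.5:127 1.6:130 1.7:90 1.8:24 1.9:14 2.0:15 2.1:18 2.2:18 2.3:18 2.4:25 2.5:27 2.6:20 2.7:32 2.8:37 2.9:61 3.0:112
```

Emit:
{"fn": "drive_tool", "kwargs": {
  "rows": [0,-0.012,0.007,0,0,0,-1,0,-0.009,0.012,0,0,0,-1,0,-0.007,0.014,0,0,0,-1,0,-0.005,0.014,0,0,0,-1,0,0,0,0,0,0,-1]
}}

```text
time_s: 12.9
tool_pos: [0.5399, -0.2452, 0.2421]
tool_rot: [-180.0, -0.2, 170.7]
force: [1.5, 0.3, -0.1]
grip_width: 0.0002
grasp_force: 0.0
```

```bash
python3 la.py|head -3
```

```text
[ 15.1 -91.2  60.7] [ 0.1 -0.5 -0.3] [-1.79996491e+02 -9.97520948e-02  1.70707263e+02]
80: 1.2:98 1.3:144 1.4:132 1.5:128 1.6:35 1.7:12 1.8:14 1.9:18 2.0:17 2.1:17 2.2:18 2.3:18 2.4:16 2.5:66 2.6:119 2.7:124 2.8:112 2.9:132 3.0:114 
88: 1.2:141 1.3:133 1.4:132 1.5:112 1.6:103 1.7:64 1.8:19 1.9:17 2.0:18 2.1:18 2.2:19 2.3:19 2.4:20 2.5:20 2.6:63 2.7:121 2.8:101 2.9:127 3.0:114
```

Emit:
{"fn": "drive_tool", "kwargs": {
  "rows": [0,-0.002,0.007,0,0,0,-1,0,-0.001,0.006,0,0,0,-1,0,-0.001,0.004,0,0,0,-1,0,0,0.002,0,0,0,-1,0,0,0,0,0,0,-1]
}}

```text
time_s: 13.58
tool_pos: [0.5399, -0.249, 0.2246]
tool_rot: [180.0, -0.0, 170.7]
force: [0.2, -0.8, -0.1]
grip_width: 0.0002
grasp_force: 0.0
```

```bash
python3 la.py|head -1
```

```text
[ 15.4 -95.1  42.5] [ 0.2 -0.1  0.4] [ 1.79999718e+02 -6.73850097e-03  1.70729790e+02]
```

Emit:
{"fn": "drive_tool", "kwargs": {
  "rows": [0,0,0.002,0,0,0,-1,0,0,0.001,0,0,0,-1,0,0,0.001,0,0,0,-1,0,0,0.001,0,0,0,-1,0,0,0,0,0,0,-1]
}}

```text
time_s: 14.25
tool_pos: [0.5402, -0.2495, 0.2224]
tool_rot: [179.9, 0.0, 170.7]
force: [-6.0, 3.0, 18.7]
grip_width: 0.0003
grasp_force: 8.9
```

```bash
python3 la.py|head -1
```

```text
[ 15.6 -95.5  40.2] [-6.2  3.  17.3] [1.79905804e+02 3.21477941e-02 1.70717785e+02]
```

The leaf bottoms out at z = 40.2 mm with a 17 N reaction, so it is flat. Next is the keeper: up, over the stud to its outer side, then down to z of about 56.

Emit:
{"fn": "drive_tool", "kwargs": {
  "rows": [0,0,-0.05,0,0,0,-1,0.031,-0.034,0,0,0,0,-1,0.031,-0.033,0,0,0,0,-1,0,0,0,0,0,0,-1]
}}

```text
time_s: 14.8
tool_pos: [0.4647, -0.3082, 0.2701]
tool_rot: [-180.0, -0.0, 170.3]
force: [0.5, -0.6, 0.2]
grip_width: 0.0005
grasp_force: 0.0
```

```bash
python3 leaf.py n0
```

```text
[ -49.66658047 -165.4992608    87.88489488] [ 0.4927903  -0.60405394  0.19271945] [-1.79976882e+02 -1.31721772e-02  1.70332915e+02]
```

View pics/n0.png

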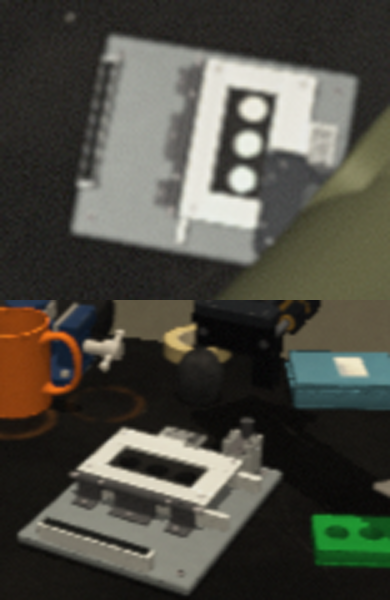

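The leaf lies flat over the carrier, the keeper and stud are still open, and the fingers are outside the stud. I descend and approach.

Emit:
{"fn": "drive_tool", "kwargs": {
  "rows": [-0.002,0,0.016,0,0,-0.01,-1,0,0,0.016,0,0,0,-1,0,0.01,0,0,0,0,-1,0,0,0,0,0,0,-1]
}}

```text
time_s: 15.4
tool_pos: [0.4721, -0.2943, 0.2373]
tool_rot: [180.0, -0.1, 171.4]
force: [0.1, -0.4, 0.3]
grip_width: 0.0008
grasp_force: 0.0
```

```bash
python3 la.py|head -1
```

```text
[ -44.5 -151.1   55.5] [0.2 0.  0.7] [1.79991487e+02 5.34173677e-03 1.71385973e+02]
```

Emit:
{"fn": "drive_tool", "kwargs": {
  "rows": [0.002,0.006,0,0,0,0.008,-1,0,0.005,0,0,0,0,-1,0,0.005,0,0,0,0,-1,0,0.004,0,0,0,0,-1,0,0,0,0,0,0,-1]
}}

```text
time_s: 16.08
tool_pos: [0.4729, -0.2751, 0.2378]
tool_rot: [180.0, 0.0, 170.9]
force: [0.3, -0.1, 0.2]
grip_width: 0.0005
grasp_force: 0.1
```

```bash
python3 la.py|head -1
```

```text
[ -46.8 -131.6   55.6] [-0.3 -0.1  0.5] [1.79968076e+02 1.45124167e-02 1.70860483e+02]
```

Emit:
{"fn": "drive_tool", "kwargs": {
  "rows": [0,0.003,0,0,0,0,-1,0,0.002,0,0,0,0,-1,0,0.002,0,0,0,0,-1,0,0.001,0,0,0,0,-1,0,0,0,0,0,0,-1]
}}

```text
time_s: 16.75
tool_pos: [0.4739, -0.2685, 0.2379]
tool_rot: [-179.9, 0.0, 170.8]
force: [-0.8, -4.8, -1.1]
grip_width: 0.0002
grasp_force: 2.5
```

```bash
python3 la.py|head -1
```

```text
[ -46.9 -124.8   55.7] [ 0.4 -4.9  0. ] [-1.79916262e+02  4.33377741e-02  1.70801318e+02]
```

Emit:
{"fn": "drive_tool", "kwargs": {
  "rows": [0,0.001,0,0,0,0,-1,0,0.001,0,0,0,0,-1,0,0.001,0,0,0,0,-1,0,0,0,0,0,0,-1]
}}

```text
time_s: 17.3
tool_pos: [0.4738, -0.2675, 0.238]
tool_rot: [-179.7, 0.1, 170.7]
force: [-0.4, -10.8, -3.0]
grip_width: 0.0006
grasp_force: 5.0
```

```bash
python3 la.py|head -1
```

```text
[ -47.1 -123.8   55.8] [ -0.3 -10.6  -2.5] [-1.79692299e+02  1.01143642e-01  1.70723750e+02]
```

Emit:
{"fn": "drive_tool", "kwargs": {
  "rows": [0,0.002,0,0,0,0,-1,0,0.002,0,0,0,0,-1,0,0,0,0,0,0,-1]
}}

```text
time_s: 17.73
tool_pos: [0.4737, -0.2662, 0.2382]
tool_rot: [-179.4, 0.2, 170.6]
force: [-0.0, -16.9, -6.1]
grip_width: 0.0005
grasp_force: 8.5
```

```bash
python3 la.py|head -1
```

```text
[ -47.3 -122.6   56. ] [  0.  -17.   -6.4] [-1.79393312e+02  1.78203510e-01  1.70615300e+02]
```

Position has stalled and force is rising, so the keeper is at its stop. I retreat and check the stud's position numerically.

Emit:
{"fn": "drive_tool", "kwargs": {
  "rows": [0,-0.03,0,0,0,0,-1,0,-0.02,-0.03,0,0,0,-1,0,-0.02,-0.05,0,0,0,-1,0.02,-0.03,-0.05,0,0,0,-1,0,0,0,0,0,0,-1]
}}

```text
time_s: 18.4
tool_pos: [0.4379, -0.3594, 0.3719]
tool_rot: [-179.9, 0.4, 170.6]
force: [0.8, 0.7, -0.4]
grip_width: 0.0003
grasp_force: 0.0
```

```bash
python3 - <<'E'
from h import *
s=read_camera("side");R,o=Z["R"],Z["o"];print(tip())
for y in(-126,-110):
    w=np.r_[o+R@np.array([-.047,y/1e3]),.0655];print(y,proj(s,w))
g0=cv2.cvtColor(cv2.imread("pics/side0.png"),6);g=cv2.cvtColor(s["color"],6)
print(g0[199:216,312:332]);print(g[199:216,312:332])
E
```

```text
[ -67.38623625 -217.7192975   187.15801942]
-126 [[324.5326643 203.3514817]]
-110 [[321.93086197 206.19579756]]
[[ 19  18  18  19  18  17  19  16  18  18  18  18  18  19  19  19  18  18
   20  18]
 [ 19  17  16  17  17  17  19  18  19  17  18  19  18  18  18  20  17  18
   19  18]
 [ 19  18  18  18  17  19  18  18  17  22  25  27  27  22  20  18  17  18
   19  18]
 [ 17  18  20  19  18  17  18  17  21  40  57  63  60  49  29  20  19  19
   18  18]
 [ 17  19  19  19  18  17  17  21  23  54  73  75  75  73  51  23  18  18
   18  16]
 [ 19  18  18  19  18  19  19  20  22  33  51  62  63  52  32  19  18  18
   18  18]
 [ 19  21  19  19  20  21  22  23  25  33  38  43  46  39  26  19  20  19
   19  19]
 [ 20  21  20  22  22  38  47  62  56  38  40  42  43  37  28  20  20  21
   19  19]
 [ 22  21  21  23  47 109 138 158 134  68  41  41  41  37  37  30  21  20
   20  19]
 [ 21  22  21  35 103 182 212 211 164  79  44  42  44  61  94  84  57  48
   26  18]
 [ 21  22  35  65 147 204 216 193 142  83  48  41  67 137 171 148 148 129
   60  23]
 [ 22  35  92 126 156 196 196 156 144 127  88  84 121
[... 1203 characters left out ...]
  21  18
   19  19]
 [ 22  22  21  35 104 175 155  72  43  40  39  29  22  49  93  83  57  47
   28  19]
 [ 21  22  34  65 147 199 157  62  41  43  41  30  49 132 170 148 148 128
   59  21]
 [ 23  34  92 125 155 191 153  61  42  41  41  47  94 178 212 198 170 118
   47  22]
 [ 22  52 141 199 210 197 140  65  45  44  63  98 124 172 207 197 151  87
   39  20]
 [ 21  47  99 129 132 123  99  66  49  58 126 170 155 142 167 155 115  76
   32  13]
 [ 22  48  87 109 116 139 133 103 100 103 153 201 200 186 158 117 120  91
   28  13]
 [ 30  54 100 136 157 166 166 164 165 162 143 130 129 120 112 119 121  82
   25  12]
 [ 83  80 121 157 169 170 170 170 172 165 133 103 106 103 105 110 102  67
   20  13]]
```

The stud's top moved by about (-2.5, +2.8) px, against (-2.6, +2.8) px predicted for the full 16 mm. The keeper is shut and the robot is clear.

```bash
python3 -c "
from cell import *
print(sign_off())"
```

```text
the job is handed in; nothing more can be done
None
```

I handed the job in at about 18 s of the 48 s allowed: the carrier is home against the stop, the leaf is flat over it and the keeper is shut, all checked by force and camera, and no bystander was touched; `sign_off()` returned no verdict.

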